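# Load a mounted specimen into the microscope stage

## Task

On the low inverted microscope's stage plate, push the black specimen mount (bright square centre) along the plate with your fingertips, without lifting it, until it drops over the edge of the round recess and lies flat in it. Then push the clip's red post sideways to swing the clip over the specimen until it stops, and take the hand away. Leave the green mount, the brass objective, the bottle, the jar and the dish where they stand.

Things in the scene. Friction and masses are not known exactly. Their poses are not given: they have to be found in the camera images.
- stage: compact inverted microscope, fixed to the bench: cream housing under an aluminium stage plate 220 mm (its x) by 300 mm (its y), 14 mm thick. Origin at the bench under the plate's centre, z up; the flat plate top is 75 mm above the origin. It may stand turned about z. The +x edge is the far one, where the clip's pivot is.
- recess (a point): centre of the mouth of the round recess in the middle of the plate, level with the plate top: diameter 45 mm, 8 mm deep, flat floor with a dark window, edge flush with the plate (no raised rim).
- specimen: the specimen to load: loose black resin disc, diameter 40 mm, 16 mm thick, with a bright square of steel on its top; about 50 g. Origin at the centre of its underside, z up. It starts flat on the plate 75 to 130 mm from the recess centre, to the left (+y) or right (-y) of it. It slides when pushed with less than 1 N; seated, it stands 8 mm proud of the plate.
- spare: another disc of the same size and shape, green with a round copper centre, loose on the plate on the other side of the recess. Origin at the centre of its underside. Not to be disturbed.
- clip_pivot (a point): foot of the clip's upright pivot, level with the plate top, 65 mm from the recess centre towards the stage's +x. The clip is a steel arm 12 mm wide, from 8 mm behind the pivot to 67 mm beyond it; underside 11 mm, top 19 mm above the plate top (so it passes over a seated specimen with 3 mm to spare, but not over one lying on the plate).
- clip (a joint): angle of the clip (rad), growing counter-clockwise from above. The arm points from the pivot in the direction 1.24 + joint value, measured about the stage's z from the stage's +x. Starts between 0 (swung out) and 0.5; 1.9: end stop, arm straight over the recess centre. It stays where it is left; pushing its red post takes about 0.6 N plus a little drag.
- clip_tab (a point): top centre of the red upright post on the clip arm, 50 mm from the pivot axis: diameter 12 mm, standing from the arm's top (19 mm above the plate top) to this point, 41 mm above the plate top.
- objective: small brass objective, 24 mm wide and 40 mm tall, standing loose on the far right corner of the plate. Origin under its centre. Not to be disturbed.
- wash_bottle: white wash bottle, 60 mm wide, 160 mm tall, on the bench left of the microscope. Origin under its centre. Not to be disturbed.
- paste_jar: amber jar, 60 mm wide, 50 mm tall, on the bench right of the microscope. Origin under its centre. Not to be disturbed.
- dish: shallow glass dish, 90 mm wide, 18 mm high, on the bench at the far left. Origin under its centre. Not to be disturbed.
Things that resemble listed ones, but are neither listed nor needed, are in the scene too. Several things have the shape of the specimen; the one meant has the colours described above.

How it is judged (in metres and radians):
On the way, in this order (a step that is already met when the one before it is completed fails the run):
1. the specimen lies flat in the recess (horizontal distance between specimen and recess below 0.004 m and z of specimen in the frame of stage below 0.0695 m and angle between specimen's own z axis and vertical below 0.08 rad), for 0.2 s.
2. the clip is swung over the seated specimen to its stop (all of step 1 and value of joint clip above 1.78 rad), for 0.2 s.
At the end, for the whole second after the job is handed in: Specimen at rest flat on the recess floor (centre within 4 mm of the axis, underside within 2.5 mm of the floor, tilt under 0.08 rad); clip within 0.12 rad of its stop over it; green mount within 15 mm, objective, bottle, jar and dish within 20 mm of their starts (all of step 2 and linear speed of specimen below 0.01 m/s and distance of spare from where it was at the start of the episode below 0.015 m and distance of each of wash_bottle, paste_jar, dish, objective from where it was at the start of the episode below 0.02 m); the robot touches nothing.
It fails at once if the specimen is lifted more than 8 mm off the plate (z of specimen in the frame of stage above 0.083 m).
It fails at once if the specimen is tipped over (angle between specimen's own z axis and vertical above 0.9 rad).
It fails at once if the green mount is pushed or lifted away (15 mm) (distance of spare from where it was at the start of the episode above 0.015 m).
It fails at once if the objective, bottle, jar or dish is disturbed (20 mm) (distance of any of wash_bottle, paste_jar, dish, objective from where it was at the start of the episode above 0.02 m).
It also fails if it takes over 54 s, if anything falls off the work surface, if the arm or the gripper's body presses on something with over 40 N, if the wrist force passes 120 N, or if a joint passes its speed limit or range.

## Robot

A 6-joint arm with a two-finger parallel gripper is mounted at the origin on the work surface. World frame = base frame: x ahead of the robot, y to its left, z up, the work surface at z = 0. Lengths are in mm, angles in rad, forces in N, time in s.
With the tool pointing down it reaches from about 350 to 975 mm from the base axis. Payload 7.1 kg.
Tool frame: the origin (TCP) lies between the finger pads; the fingertips stand 8 mm ahead of it and the grasp point (between the pads) lies 11 mm behind it; z points along the fingers, y is the direction in which the jaws open and shut (so a half turn about z gives the same grasp; the last joint's range is limited). The gripper opens to 88 mm and grips with 3 to 60 N. Pads are 20 mm wide; open, the fingers measure 115 mm over their backs; the gripper's body (75 mm by 178 mm) begins 61 mm behind the grasp point.
Start: joints at [1.204, 0.423, 1.63, -0, 1.089, -0.019], TCP at [212.987, 587.572, 230.675] pointing down, gripper open.
Joint ranges: [-3, 3], [-0.9, 2.11], [0.09, 2.58], [-1.31, 4.45], [0.11, 2.69], [-2.54, 2.54]. Speed limits (rad/s): [2.39, 2.39, 3.01, 3.14, 3.14, 3.14].

## Interface

Orientations are given as [roll, pitch, yaw] about the fixed x, y, z axes, in that order (R = Rz(yaw) Ry(pitch) Rx(roll)).
In Python, from workcell import env gives the robot as it stands. Calls block until the motion is done:
- env.move_pose(position, orientation): joint-space move of the TCP to a pose.
- env.line_to(position, rot=None, speed=150, force_limit=None): straight line of the TCP; rot=None keeps the orientation; speed is the mean speed in mm/s. With force_limit (N) it stops when the force on the tool has changed by that much, and returns True; else False.
- env.goto_joints(angles): joint-space move.
- env.set_gripper(opening, f_grip=None): finger opening in mm; f_grip is the grip in N (None keeps the last); returns when the fingers have stopped.
- env.hold(seconds).
- env.solve_ik(position, orientation): joint angles nearest the present ones, or None.
- env.observe(): the state.
- env.camera(name): name is "scene" or "top" or "wrist"; returns the picture (480x640x3 uint8, red, green, blue); there is no depth.
- env.camera_model(name): a dict with "K" (3x3 intrinsics, pixels), "D" ([k1, k2, p1, p2, k3] as OpenCV has them; the pictures are not rectified), "position" and "orientation" of the camera in the world. Camera axes: x right, y up, looking along -z (the intrinsics and any distortion apply to the point x, -y, -z); pixel columns grow to the right and rows downward; lengths in mm; the calibration is good to about 2 mm. A picture is of the moment at which its call begins: read the wrist's pose just before it. camera_model takes no time and is no camera call; for the wrist camera it gives the pose at the moment of the call.
A pose or a line that the arm cannot do raises env.PlanningError and nothing moves.
- env.hand_in(): hands the job in, once; it reports no verdict.
The state is a dict: "t": time; "joint_pos": joint angles; "dq": joint speeds; "tau": joint torques, N m; "tool_pos": TCP position; "eef_rot": TCP orientation; "contact_force": force on the tool from outside, world axes, zero at the start; "torque": the same for the moment, N m; "gripper_width": finger opening in mm.
Only numpy, scipy, OpenCV 4.12 (cv2) and the standard library are available. Lean on these libraries where they do the work, as an engineer would, in place of code of your own. Each camera call takes 0.05 s, during which the arm holds its last target. There are 200 camera calls.

## Working session

There is one attempt and no reset: what is moved stays moved. The work goes in short steps, each a Python script; the robot and the scene stay as the last script left them, time stands still between calls to the robot, and variables do not carry over. Pictures are saved under pics/ and viewed, about 8 in all and at most 12, crops included, and the job is handed in when it is done.

```bash
mkdir -p pics; cat > h.py <<'E'
import numpy as np, cv2, json
from workcell import env
from scipy.spatial.transform import Rotation as R
def snap(n,f):
    m=env.camera_model(n); im=env.camera(n); cv2.imwrite(f'pics/{f}.png',im[:,:,::-1]); 
    json.dump({k:np.asarray(v).tolist() for k,v in m.items()},open(f'pics/{f}.json','w')); return im
def rot(o):
    o=np.asarray(o,float); return o if o.shape==(3,3) else (R.from_euler('xyz',o).as_matrix() if o.size==3 else None)
def back(f,px,z):
    m=json.load(open(f'pics/{f}.json')); K=np.array(m['K']);D=np.array(m['D'])
    p=cv2.undistortPoints(np.array(px,float).reshape(-1,1,2),K,D).reshape(-1,2)
    d=np.c_[p[:,0],-p[:,1],-np.ones(len(p))]@rot(m['orientation']).T; c=np.array(m['position'])
    return (c+d*((np.asarray(z)-c[2])/d[:,2])[:,None])[:,:2]
def proj(f,P):
    m=json.load(open(f'pics/{f}.json')); q=(np.array(P,float).reshape(-1,3)-np.array(m['position']))@rot(m['orientation'])
    q=q*[1,-1,-1]; return cv2.projectPoints(q.reshape(-1,1,3),np.zeros(3),np.zeros(3),np.array(m['K']),np.array(m['D']))[0].reshape(-1,2)
E
python3 - <<'E'
from h import *
for n in ('top','scene','wrist'):
    snap(n,n+'0'); m=env.camera_model(n); print(n,m)
print(env.observe())
E
```

```text
top {'K': array([[527.15024681,   0.        , 325.4830627 ],
       [  0.        , 527.15024681, 244.04287184],
       [  0.        ,   0.        ,   1.        ]]), 'D': array([-0.0357178,  0.       ,  0.       ,  0.       ,  0.       ]), 'position': array([ 332.84234959,   12.76167749, 1223.8947004 ]), 'orientation': array([ 0.18616881, -0.00400018, -1.59363166])}
scene {'K': array([[507.93567988,   0.        , 313.29731676],
       [  0.        , 507.93567988, 244.84527395],
       [  0.        ,   0.        ,   1.        ]]), 'D': array([-0.06799075,  0.        ,  0.        ,  0.        ,  0.        ]), 'position': array([ 978.66848766,  597.95483676, 1071.86242627]), 'orientation': array([0.64702947, 0.00443631, 2.52053654])}
wrist {'K': array([[414.6070145 ,   0.        , 309.97194717],
       [  0.        , 414.6070145 , 234.9803045 ],
       [  0.        ,   0.        ,   1.        ]]), 'D': array([-0.0985086,  0.       ,  0.       ,  0.       ,  0.       ]), 'position': array([144.52061287, 612.84121945, 384.00838661]), 'orientation': array([-2.68409706e-01,  3.81285176e-04,  1.22435417e+00])}
{'t': 0.15, 'joint_pos': array([ 1.20398445e+00,  4.23652321e-01,  1.63043941e+00, -2.52932540e-05,
        1.08857354e+00, -1.90160221e-02]), 'dq': array([ 0.00031848, -0.00012462, -0.00221281, -0.00034372,  0.00112871,
        0.00181535]), 'tau': array([ 7.52640990e-04, -5.44984710e+01, -2.73920256e+01,  6.44421182e-02,
        2.04970170e-02, -8.77785124e-05]), 'tool_pos': array([212.87373505, 587.23213029, 230.11785309]), 'eef_rot': array([-3.14051981e+00,  1.99671938e-06,  2.79380854e+00]), 'contact_force': array([ 0.38500656, -0.13435283,  0.11649376]), 'torque': array([ 0.00487902, -0.00150434,  0.04396254]), 'gripper_width': 87.84366965331337}
```

View pics/top0.png

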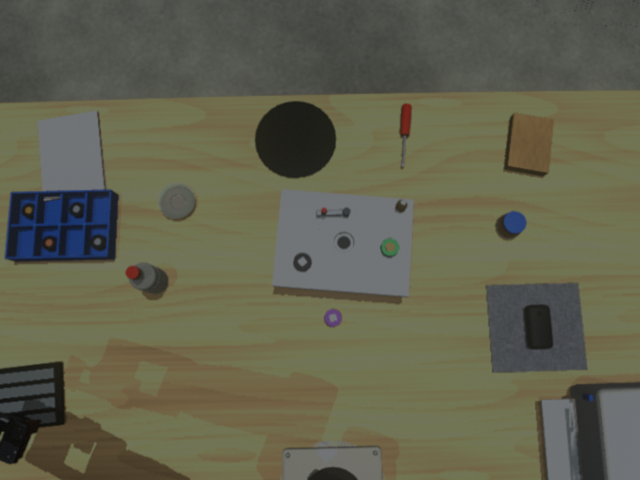

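View pics/scene0.png

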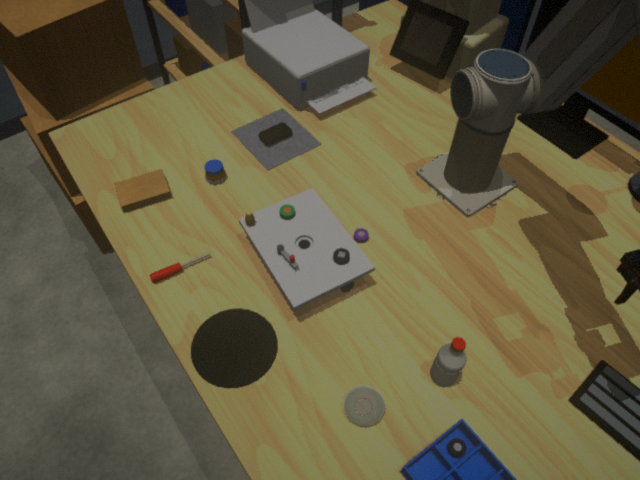

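```bash
python3 - <<'E'
from h import *
im=cv2.imread('pics/top0.png')[180:310,260:430]
cv2.imwrite('pics/c1.png',cv2.resize(cv2.convertScaleAbs(im,alpha=1.3),None,fx=4.6,fy=4.6,interpolation=cv2.INTER_CUBIC))
print(back('top0',[[303,262],[344,241],[346,212],[323,212],[390,247],[401,206],[281,191],[413,199],[408,296],[275,288]],[91,75,94,116,91,115,75,75,75,75]).round(1))
E
```

```text
[[ 507.5   53.1]
 [ 555.   -38. ]
 [ 616.4  -43.5]
 [ 612.     7.3]
 [ 536.4 -137.5]
 [ 622.  -162.5]
 [ 673.3  101. ]
 [ 648.2 -196.7]
 [ 429.8 -174.1]
 [ 453.9  115.7]]
```

View pics/c1.png

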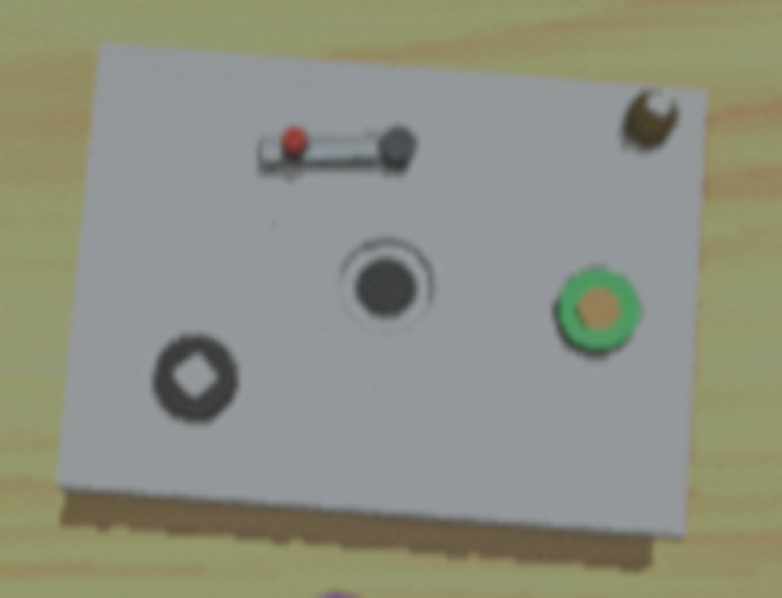

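The specimen is the black disc with the bright square at top (303,262). The purple disc on the bench (333,318), the tray discs and the green spare (390,247) don't fit. The crop confirms it, so I'm moving above and behind it for a close look.

```bash
python3 - <<'E'
from h import *
env.set_gripper(26,10)
env.move_pose([485,95,230],[np.pi,0,2.05])
env.hold(0.2); o=env.observe(); print(o['t'],o['tool_pos'],o['eef_rot'],o['contact_force'],o['joint_pos'])
snap('wrist','w1')
im=cv2.imread('pics/w1.png'); cv2.imwrite('pics/w1v.png',cv2.resize(cv2.convertScaleAbs(im,alpha=1.3),(800,600)))
print(proj('w1',[[507.5,53,91],[555,-38,75]]))
E
```

```text
3.425 [485.00726174  95.58292381 229.97553029] [ 3.14153880e+00 -5.57384875e-06  2.05109680e+00] [ 0.9748514  -0.34312818 -0.58386345] [ 1.70493438e-01  2.31964390e-01  1.91398516e+00  2.58935942e-05
  9.95593512e-01 -3.09821125e-01]
[[309.78151338 287.06996817]
 [309.73014565 388.73955084]]
```

View pics/w1v.png

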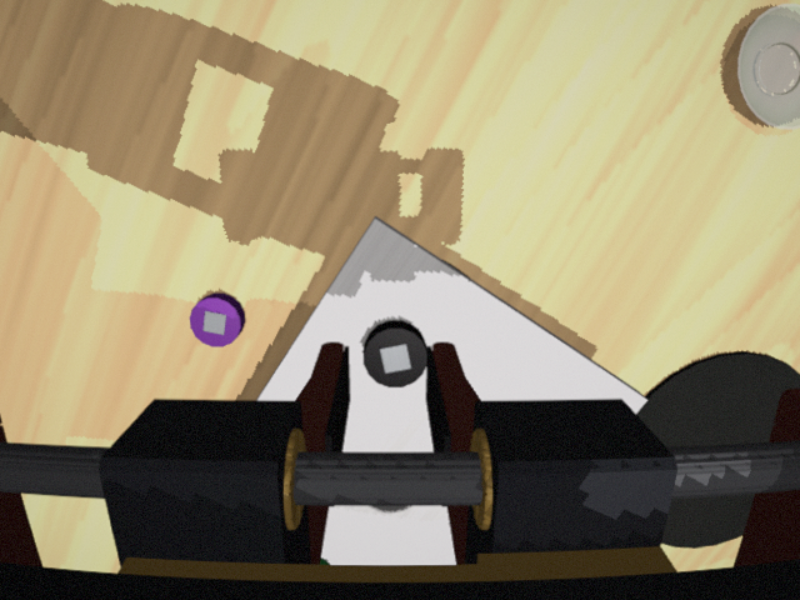

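```bash
python3 - <<'E'
from h import *
print('spec',back('w1',[[316.8,286.5]],[91]))
env.move_pose([590,-90,250],[np.pi,0,2.05])
env.hold(0.2); o=env.observe(); print(o['t'],o['tool_pos'])
snap('wrist','w2')
im=cv2.imread('pics/w2.png'); cv2.imwrite('pics/w2v.png',cv2.resize(cv2.convertScaleAbs(im,alpha=0.9),(800,600)))
E
```

```text
spec [[512.00983617  55.88160517]]
4.5333 [589.53776791 -88.44232081 249.98503256]
```

View pics/w2v.png

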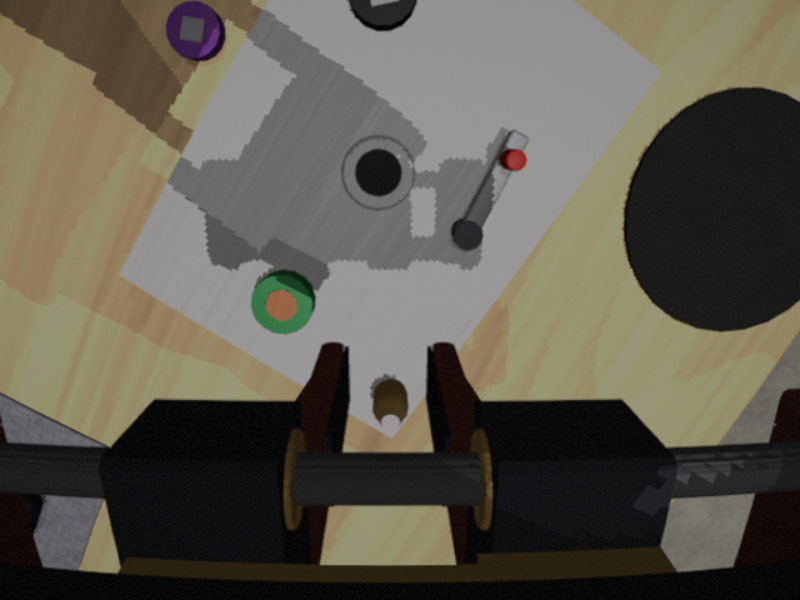

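Specimen square is at w1v (396,358). In w2v the recess mouth is at (378,172), the red post top at (515,160) and the pivot at (466,233).

```bash
python3 - <<'E'
from h import *
a=back('w2',np.array([[378,172.5],[515,160],[466,233],[281,305],[122,275],[660,72],[390,437]])/1.25,[75,116,97,91,75,75,75]);print(a.round(1))
s=a-a[0];print(s.round(1),np.hypot(*s.T))
rec=a[0]; yaw=-0.083
piv=rec+65*np.array([np.cos(yaw),np.sin(yaw)]);v=a[1]-piv;print('piv',piv,'joint',np.arctan2(v[1],v[0])-yaw-1.24,np.hypot(*v))
E
```

```text
[[ 556.2  -36.8]
 [ 619.     5.7]
 [ 619.   -42.9]
 [ 539.4 -137.2]
 [ 434.2 -174.3]
 [ 680.8  100.3]
 [ 648.8 -197. ]]
[[   0.     0. ]
 [  62.7   42.6]
 [  62.8   -6.1]
 [ -16.8 -100.4]
 [-122.1 -137.5]
 [ 124.6  137.1]
 [  92.6 -160.1]] [  0.          75.82164608  63.05912193 101.79656203 183.85331937
 185.25712967 184.97544041]
piv [621.01659254 -42.21951995] joint 0.45624540028929617 48.00843494992916
```

```bash
python3 - <<'E'
from h import *
rec=np.array([556.2,-36.8]); sp=np.array([511,55.]); d=(rec-sp)/np.hypot(*(rec-sp)); yaw=np.arctan2(-d[1],-d[0]); rot_=[np.pi,0,yaw]
P=lambda s,z:[*(rec-d*s),z]
L=np.hypot(*(rec-sp))
env.move_pose(P(L+50,160),rot_); env.line_to(P(L+50,87),speed=120)
print(env.observe()['gripper_width'])
env.line_to(P(25.2+30,87),speed=50); o=env.observe(); print(o['t'],o['contact_force'])
h=env.line_to(P(25.2+3,87),speed=25,force_limit=8); o=env.observe(); print(h,o['t'],o['contact_force'],np.dot(rec-o['tool_pos'][:2],d))
snap('wrist','w3'); snap('top','t3')
a=cv2.imread('pics/w3.png')[200:440,200:440];b=cv2.imread('pics/t3.png')[180:310,280:410]
cv2.imwrite('pics/c3.png',np.hstack([cv2.resize(a,(400,400)),cv2.resize(b,(400,400),interpolation=cv2.INTER_CUBIC)]))
E
```

```text
26.32496981280573
8.3583 [ 0.01903474 -0.9088058  -0.70055449]
False 9.5917 [-0.39835919  0.93851008 -0.79380493] 28.26250550894159
```

View pics/c3.png

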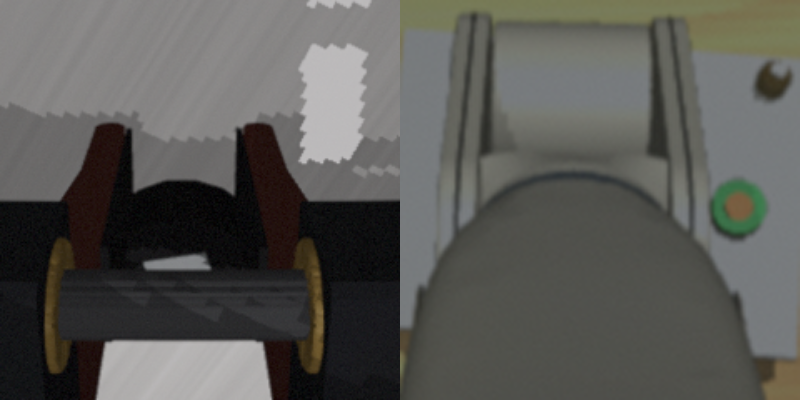

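The wrist view shows the disc nestled against both fingers, with its rear edge still visible. I'll push the rest with a force stop, then back off and look.

```bash
python3 - <<'E'
from h import *
rec=np.array([556.2,-36.8]); sp=np.array([511,55.]); d=(rec-sp)/np.hypot(*(rec-sp))
P=lambda s,z:[*(rec-d*s),z]
for s in (25.2,23.2,21.2):
    h=env.line_to(P(s,87),speed=12,force_limit=5); o=env.observe(); print(h,o['t'],o['contact_force'],np.dot(rec-o['tool_pos'][:2],d))
    if h: break
env.line_to(P(60,87),speed=80); env.line_to(P(60,150),speed=150)
yaw=np.arctan2(-d[1],-d[0])
env.move_pose([590,-90,250],[np.pi,0,yaw]); env.hold(.2)
snap('wrist','w4'); print(env.observe()['t'])
cv2.imwrite('pics/w4v.png',cv2.resize(cv2.convertScaleAbs(cv2.imread('pics/w4.png')[20:320,140:540],alpha=1.1),None,fx=2,fy=2))
E
```

```text
False 10.0917 [-0.28750727  0.09927437  0.13358458] 25.148795020432257
False 10.4083 [-0.07309433  0.72890305 -0.12258379] 23.130709632708456
False 10.725 [-0.87597037 -0.07696104 -0.5078621 ] 21.136330805893852
12.85
```

View pics/w4v.png

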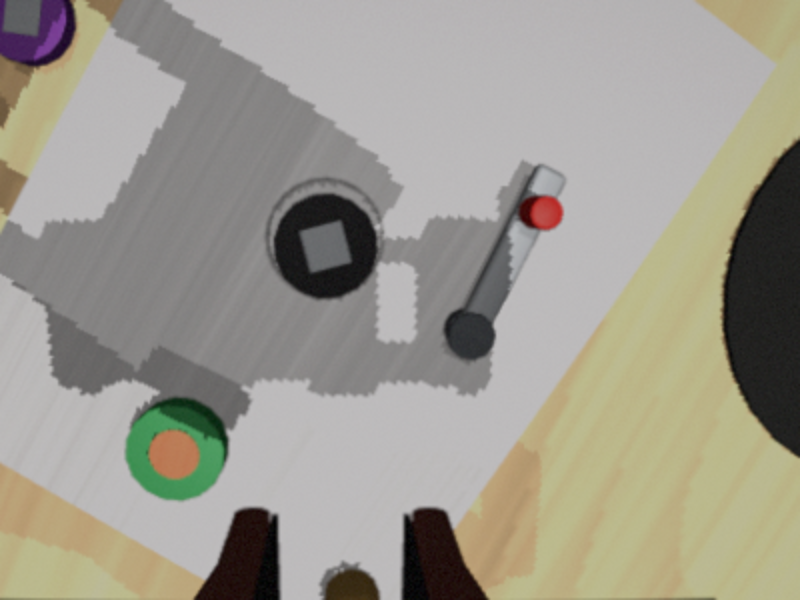

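The disc now sits inside the recess ring, with its square at w4v (326,246). I'll check its height and offset numerically.

```bash
python3 - <<'E'
from h import *
f=lambda px:np.array(px)/2+[140,20]
print(back('w4',f([[326,246],[326,246],[325,237],[543,213],[470,334]]),[83,91,75,116,97]))
g=lambda P:(proj('w4',P)-[140,20])*2
for c,z in (((556.2,-36.8),83),((556.2,-36.8),91)):
    t=np.linspace(0,2*np.pi,60); q=g(np.c_[c[0]+20*np.cos(t),c[1]+20*np.sin(t),0*t+z]); print(z,q.min(0),q.max(0))
t=np.linspace(0,2*np.pi,60); q=g(np.c_[556.2+22.5*np.cos(t),-36.8+22.5*np.sin(t),0*t+75]); print('rec',q.min(0),q.max(0))
E
```

```text
[[558.11415203 -38.96572702]
 [558.08293458 -38.56546104]
 [556.2839375  -36.45394173]
 [618.64932961   5.48409114]
 [620.03917838 -43.24167795]]
83 [271.0712641  184.08968721] [376.91771824 291.55808383]
91 [269.27201864 183.5299222 ] [377.81074312 293.71577769]
rec [266.34145556 177.9019364 ] [382.51921166 295.88494402]
```

```bash
python3 - <<'E'
from h import *
rec=np.array([556.2,-36.8]); sp=np.array([511,55.]); d=(rec-sp)/np.hypot(*(rec-sp)); yaw=np.arctan2(-d[1],-d[0])
env.set_gripper(0,10)
for s in (14,-12):
    p=rec+d*s
    env.move_pose([*p,125],[np.pi,0,yaw]) if s==14 else env.line_to([*p,105],speed=80)
    env.line_to([*p,100],speed=60); env.hold(.15)
    h=env.line_to([*p,89],speed=12,force_limit=4); o=env.observe(); print(h,o['t'],o['tool_pos'][2]-8,o['contact_force'])
    env.line_to([*p,110],speed=80)
print(o['gripper_width'])
E
```

```text
True 15.4333 83.36391274748598 [ 0.2575581  -0.2400261   5.52768386]
True 17.4083 83.35493084444131 [-0.44368516 -0.06821854  5.57769309]
0.6206473186026779
```

Both sides of the disc top are at z ≈ 83.4, so it is seated flat. Next is the clip: straddle the post loosely and sweep it along the arc.

```bash
python3 - <<'E'
from h import *
piv=np.array([620.5,-42.5]); e=lambda t:np.array([np.cos(t),np.sin(t)])
P=lambda t,z:[*(piv+49.5*e(t)),z]; rr=lambda t:[np.pi,0,t]
env.line_to([556,-37,150],speed=150)
env.set_gripper(36,10)
env.move_pose(P(1.606,150),rr(1.606)); env.line_to(P(1.606,108),speed=100,force_limit=8) and print('hit')
for t in np.arange(1.75,2.96,0.15):
    h=env.line_to(P(t,108),rr(t),speed=45,force_limit=8)
    if h: print('stop',t,env.observe()['contact_force']);break
o=env.observe(); print(o['t'],o['contact_force'],o['joint_pos'])
if not h:
  env.hold(.1)
  for t in np.arange(3.02,3.40,0.06):
    h=env.line_to(P(t,108),rr(t),speed=20,force_limit=5); o=env.observe(); print(round(t,2),h,o['t'],o['contact_force'].round(1))
    if h: break
E
```

```text
22.9083 [ 0.28126828 -0.9324665  -0.00499214] [-7.82866468e-02  5.15957741e-01  1.82261694e+00  3.01816409e-06
  8.02928317e-01 -1.45158898e+00]
3.02 False 23.3333 [ 0.7 -0.2 -0.4]
3.08 False 23.6333 [ 0.4 -0.1 -0.8]
3.14 False 23.9333 [ 0.1  0.1 -0.8]
3.2 False 24.2333 [0.1 0.2 0.4]
3.26 False 24.5333 [-0.2 -0.   0.1]
3.32 False 24.8333 [0.6 0.  0.2]
3.38 True 25.0417 [0.8 4.3 3.2]
```

```bash
python3 - <<'E'
from h import *
piv=np.array([620.5,-42.5]); e=lambda t:np.array([np.cos(t),np.sin(t)])
P=lambda t,z:[*(piv+49.5*e(t)),z]
env.line_to(P(3.27,108),speed=40); env.line_to(P(3.27,170),speed=100)
env.move_pose([590,-90,250],[np.pi,0,2.03]); env.hold(.3); snap('wrist','w5'); o=env.observe(); print(o['t'],o['contact_force'])
cv2.imwrite('pics/w5v.png',cv2.resize(cv2.convertScaleAbs(cv2.imread('pics/w5.png')[20:320,140:540],alpha=1.1),None,fx=2,fy=2))
E
```

```text
27.575 [ 0.11339798 -0.39198821 -0.32491301]
```

View pics/w5v.png

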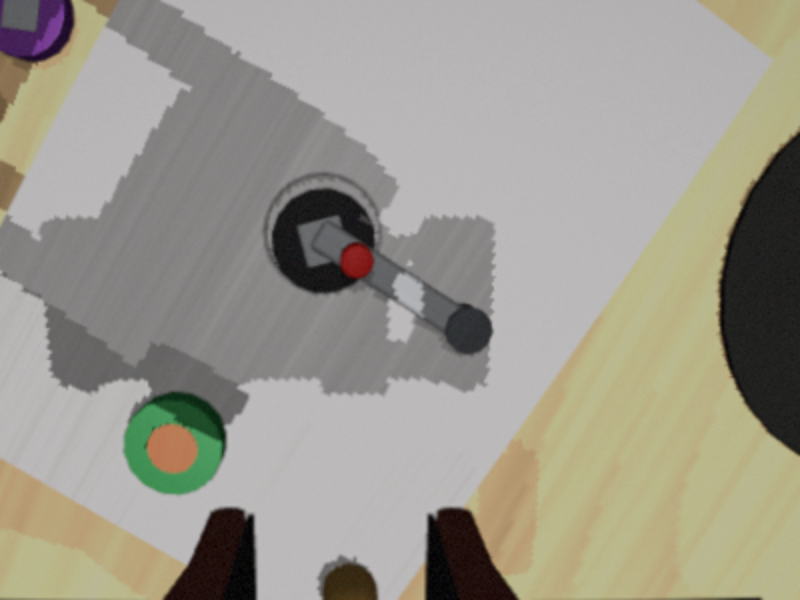

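The clip lies over the specimen, with the post at w5v (357,261). One numeric check of its angle, then hand in.

```bash
python3 - <<'E'
from h import *
f=lambda px:np.array(px)/2+[140,20]
a=back('w5',f([[357,261],[323,240],[173,449]]),[116,83,91]); v=a[0]-[620.5,-42.7]; th=np.arctan2(v[1],v[0])%(2*np.pi)
print(a,'joint',[th-y-1.24 for y in (-.083,-.105)])
if th+.083-1.24>1.82: env.hold(.5); env.hand_in(); print('handed in',env.observe()['t'])
E
```

```text
[[ 571.25470636  -38.54962329]
 [ 557.73587594  -38.88821162]
 [ 540.13324527 -137.29314016]] joint [np.float64(1.9005116932365096), np.float64(1.9225116932365094)]
the job is handed in; nothing more can be done
the job is handed in; nothing more can be done
```

The specimen is seated in the recess, the clip is swung over it to its stop, and I handed the job in at about 28 s of the 54 s allowed.

- **Specimen:** I pushed it about 100 mm along the plate with two fingertips behind it until it dropped in. A light touch on both sides of its top read z = 83.4 mm each time, against 83 mm expected for a seated disc, so it lies flat. The camera puts it 2.6–2.9 mm off the recess centre, resting towards the far wall. That is slightly more than the 2.5 mm of play, which is within calibration error, and under the 4 mm limit.
- **Clip:** I straddled the red post loosely and swept it round until the force rose at the stop. The last picture gives a joint angle of about 1.90–1.92 rad, against 1.9 at the stop.
- **Other things:** The green mount measured within 1 mm of where it was before. In the last picture the objective was only partly in view and looked unmoved. I did not look at the bottle, jar and dish again, but the arm stayed well clear of them. The hand was clear, with the fingertips about 240 mm above the bench.

No check failed. The specimen's offset from centre is the tightest margin.

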